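Shim the rocking bench grinder

ROBOT

A 7-joint arm with a two-finger parallel gripper is mounted at the origin on the work surface. World frame = base frame: x ahead of the robot, y to its left, z up, the work surface at z = 0. Lengths are in m, angles in rad, forces in N, time in s.
With the tool pointing down it reaches from about 0.4 to 0.75 m from the base axis. Payload 19.5 kg.
Tool frame: the origin (TCP) lies midway between the tips of the shut fingers; the grasp point (between the pads) lies 19 mm behind it (manip.pinch_z is the distance from the TCP to the grasp point, in m); z points along the fingers, y is the line along which they close (so a half turn about z gives the same grasp; the last joint's range is limited). The gripper opens to 85 mm and grips with 20 to 120 N. Pads are 22 mm wide; open, the fingers measure 114 mm over their backs; the gripper's body (76 mm by 85 mm) begins 54 mm behind the grasp point. The pads swing forward as they close: fully open they stand 13 mm farther back than shut.
Start: joints at [-1.269, 0.707, -0.028, 1.485, 0.022, 0.951, -0.075], TCP at [0.194, 0.541, 0.231] pointing down, gripper open.
Joint ranges: [-2.71, 2.71], [-0.32, 2.16], [-1.57, 1.52], [0, 2.45], [-1.46, 4.6], [0, 2.02], [-2.83, 2.83]. Speed limits (rad/s): [1.89, 1.89, 2.57, 2.57, 3.01, 3.01, 3.01].

INTERFACE

Orientations are given as a 3x3 rotation matrix whose columns are the frame's x, y, z axes.
In Python, from bench import manip, read_camera, workorder, masks_of gives the robot as it stands. The module is installed in compiled form; this text tells all that it offers.
- The arm moves only by the tool step_arm, never from a script. Its argument "motion" is a list of rows, each a list of 7 numbers: the opening, from 0 (shut) to 1 (fully open), then the shift along the tool's x, y, z scaled (see below), then the turn, a rotation vector about the tool's x, y, z scaled (see below). In form: [[hand, x, y, z, wx, wy, wz], ...]. A call has 1 to 20 rows; each row is the pose to reach, as a shift and turn from the pose commanded when the call began, along the tool's axes at that moment; what a row does not reach only later rows make up. The controller multiplies each number of a shift by 0.5 m and each number of a turn by pi/2 rad. A row lasts 1/12 s, in which the tool goes at most 41.7 mm and 7.16 degrees, less where a joint would pass 70% of its speed; a pose out of reach is approached as far as the arm can. A call with a number of a shift or a turn outside -1 to 1 is refused whole. A call with a gripper value outside its range is refused whole. The fingers move at their own pace and stop on an object; "newtons" is the grip in N (left out, the last holds). Time passes only in rows, so rows that repeat a pose let the fingers close. It gives the time, the measured TCP pose, the force, the opening and the grip force at its end, in the units of the state.
- manip.read_state(): the state, without advancing time (a new reading comes with each control period).
- read_camera(name): name is "side" or "top"; returns a dict with "img" (384x512x3 uint8, blue, green, red), "fx", "fy", "cx", "cy" (pixels), "distortion" ([k1, k2, p1, p2, k3] as OpenCV has them; the pictures are not rectified), "R" (3x3) and "t" (3): a world point X has camera coordinates R X + t. Camera axes: x right, y down, z forward; pixel columns grow to the right and rows downward; lengths in m; the calibration is good to about 2 mm. A picture is of the moment at which its call begins. There is no depth.
- workorder.close_job(): hands the job in; it is judged then, once.
Trained networks look in a picture, given as the dict that the camera call returned (one of the last four; its "shot" number tells which), for a name from the list of things; names that differ only in an ending like _2 or _b are one class to them, and where a whole thing is asked for, a point or a joint stands for the part that bears it (a point fixed in the world has none). Each returns a list of dicts, best first, with "conf" (0 to 1); they miss things now and then, are a little off and sometimes report something else, mostly with a low value. They report only what shows in the picture. A call takes as long as a camera call. They do not tell look-alikes from the thing itself.
- masks_of(label, picture): "mask" (384x512 bool, what is visible of it) and "rect" ([left, top, right, bottom] in pixels, round what is visible of it).
The state is a dict: "clock": time; "qpos": joint angles; "dq": joint speeds; "joint_torque": joint torques, N m; "tool_pos": TCP position; "tool_rot": TCP orientation; "contact_force": force on the tool from outside, world axes, zero at the start; "torque": the same for the moment, N m; "width": finger opening in m; "gripper_force": force on a finger pad.
Only numpy, scipy, OpenCV 4.12 (cv2) and the standard library are available. Lean on these libraries where they do the work, as an engineer would, in place of code of your own. Each camera call takes 0.05 s, during which the arm holds its last target. There are 200 camera calls.

TASK

The bench grinder rocks because one front foot hangs over the low corner of its mounting board. Slide shims under that foot one by one, nose first and squarely stacked, each pushed in gently until you feel it bear firmly on the hidden stop strip, until the grinder no longer rocks. Never force a shim or the grinder, leave the shims you do not need lying flat on the bench, and do not disturb the bowl, the jar or the gouge.

Things in the scene. Friction and masses are not known exactly. Their poses are not given: they have to be found in the camera images.
- board: plywood board under the grinder, fixed, 330 (its x) by 270 mm (its y), top 24 mm above the bench. Origin at bench level under the middle of the grinder's feet; it spans x -200 to +130, y -135 to +135 mm. Shims go in along +x. The corner with x below -55 and y below -20 mm is a low area, open to -x and -y. Its flat floor lies 9 or 17 mm below the board's top (not measured: find out by feel or by eye)
- foot (a point): underside centre of the foot over the low corner, as when the grinder stands level: board x -85, y -80, z 24 mm; axes as the board's. A grey block 60 mm (x) by 50 mm (y), 16 mm high, front edge at board x -115 mm. Nothing taller than the foot stands in front of board x -85 mm
- stop (a point): usual place of the hidden stop strip's face, at bench height: board x -55, y -80 mm. The strip is a rigid upright wooden face, 20 mm high, across the end of the low corner under the foot; shims are pushed in until their noses bear on it. It was set by hand: its true face lies up to 7 mm nearer or farther along board x than this point and is not measured. 10 to 15 N is a firm push on it
- seat (a point): where a home, square shim has its origin in plan if the stop strip is in its usual place (up to 7 mm off along x otherwise): board x -110, y -80 mm, at the height of the board's top (z 24 mm). Axes as the board's: a home shim's axes lie along these; its square end sticks out 43 to 57 mm in front of the foot
- grinder (a joint): rocking angle (rad) of the grey bench grinder, two 130 mm wheels, 210 mm high, about the diagonal of two feet: 0 = level; 0.034 = leaning fully (a stop) on the foot at the low corner, whose front edge is then 4 to 5 mm lower. It leans by itself with about 4 N there; a shim's nose can lift it. Too few shims: stays near 0.034. Enough: below 0.012, about 1 mm of play, and no more can enter
- shim1: one of three identical flat wooden shims, 110 mm long (its x), 40 mm wide (its y), 8 mm thick, about 30 g. Origin at the centre of the flat underside, z up. The top tapers down to a 2 mm thick nose over the last 30 mm at the +x end; the -x end is square. It starts flat on the bench, nose roughly towards the grinder
- shim2: one of three identical flat wooden shims, 110 mm long (its x), 40 mm wide (its y), 8 mm thick, about 30 g. Origin at the centre of the flat underside, z up. The top tapers down to a 2 mm thick nose over the last 30 mm at the +x end; the -x end is square. It starts flat on the bench, nose roughly towards the grinder
- shim3: one of three identical flat wooden shims, 110 mm long (its x), 40 mm wide (its y), 8 mm thick, about 30 g. Origin at the centre of the flat underside, z up. The top tapers down to a 2 mm thick nose over the last 30 mm at the +x end; the -x end is square. It starts flat on the bench, nose roughly towards the grinder
- bowl: bystander: turned wooden bowl, 110 mm across, 50 mm high; origin at the centre of its underside
- jar: bystander: squat wax jar, 64 mm across, 50 mm high; origin at the centre of its underside
- gouge: bystander: turning gouge lying along its x, handle 220 mm to -x, blade 160 mm to +x, 32 mm high; origin at bench level near the ferrule
There are look-alikes about, which are no part of the job. Leave any pink or purple look-alike of the shim2 alone.

How it is judged:
By the outcome, as a careful person would: the job done as asked, in the order asked, and still so for the second after the job is handed in, with the robot touching nothing.
It also fails if it takes over 72 s, if anything falls off the work surface, if the arm or the gripper's body presses on something with over 40 N, if the wrist force passes 120 N, or if a joint passes its speed limit or range.

## Working session

There is one attempt and no reset: what is moved stays moved. The work goes in short steps, Python scripts to look and compute and a tool call to move; the robot and the scene stay as the last step left them, time stands still between calls to the robot, and variables do not carry over. Pictures are saved under pics/ and viewed, at most 10 in all, crops included, and the job is handed in when it is done.

Besides the shell and the picture viewer there is one more tool, called after "Call:" as name(argument=value, ...) on one line, values as JSON. step_arm: Moves the arm, as the interface text tells. Shifts and turns lie within -1 to 1; 1 stands for 0.5 m of shift or pi/2 rad of turn. Its arguments: {"type":"object","properties":{"motion":{"type":"array"},"newtons":{"type":"number"}},"required":["motion"]}

```bash
mkdir -p pics; cat > h.py <<'E'
import numpy as np, cv2, pickle
from bench import manip, read_camera, workorder, masks_of
def KD(c):
    return np.array([[c["fx"],0,c["cx"]],[0,c["fy"],c["cy"]],[0,0,1.]]), np.array(c["distortion"],float)
def proj(c,X):
    K,D=KD(c); rv,_=cv2.Rodrigues(np.array(c["R"],float))
    return cv2.projectPoints(np.array(X,float).reshape(-1,1,3),rv,np.array(c["t"],float),K,D)[0].reshape(-1,2)
def unproj(c,uv,z):
    K,D=KD(c); n=cv2.undistortPoints(np.array(uv,float).reshape(-1,1,2),K,D).reshape(-1,2)
    R=np.array(c["R"]);t=np.array(c["t"]).ravel(); o=-R.T@t
    d=np.c_[n,np.ones(len(n))]@R
    return o+d*((z-o[2])/d[:,2])[:,None]
E
python3 - <<'E'
from h import *
out=[]
for n in ["top","side"]:
    c=read_camera(n); cv2.imwrite(f"pics/{n}0.png",cv2.resize(c["img"],(800,600)))
    cv2.imwrite(f"pics/raw_{n}0.png",c["img"]); pickle.dump(c,open(f"{n}0.pkl","wb"))
    R=np.array(c["R"]);print(n,c["fx"],"cam at",-R.T@np.array(c["t"]).ravel())
    for l in ["board","grinder","foot","shim1","bowl","jar","gouge"]:
        for m in masks_of(l,c):
            ys,xs=np.nonzero(m["mask"]); 
            print(n,l,round(m["conf"],2),m["rect"],len(xs), unproj(c,[[xs.mean(),ys.mean()]],.008)[0].round(3) if len(xs) else '', c["img"][m["mask"]].mean(0).round())
print(manip.read_state(), manip.pinch_z)
E
```

```text
top 418.1620615625614 cam at [ 0.3161217  -0.13958879  1.33456608]
top grinder 0.65 [89.0, 149.4, 182.9, 248.7] 5903 [0.525 0.251 0.008] [75. 81. 83.]
top foot 0.9 [91.8, 151.4, 210.2, 255.3] 8425 [0.501 0.209 0.008] [ 78.  94. 104.]
top shim1 0.93 [250.5, 222.8, 285.9, 239.0] 451 [ 0.427 -0.182  0.008] [ 55.  90. 144.]
top shim1 0.92 [263.7, 255.8, 299.2, 286.7] 470 [ 0.302 -0.227  0.008] [133. 114. 201.]
top shim1 0.9 [372.4, 194.9, 395.1, 228.7] 417 [ 0.502 -0.543  0.008] [128. 110. 200.]
top shim1 0.7 [251.2, 189.0, 283.2, 203.7] 382 [ 0.534 -0.176  0.008] [ 54.  89. 143.]
top shim1 0.59 [245.5, 157.0, 279.0, 173.4] 423 [ 0.645 -0.159  0.008] [ 53.  88. 140.]
top shim1 0.57 [147.7, 112.3, 182.0, 127.0] 413 [0.792 0.173 0.008] [114.  46.  98.]
top bowl 0.77 [218.5, 110.3, 251.9, 141.6] 868 [ 0.784 -0.071  0.008] [ 70. 108. 141.]
top jar 0.65 [279.9, 126.5, 299.6, 149.1] 298 [ 0.753 -0.244  0.008] [104. 116. 125.]
top jar 0.56 [251.1, 225.3, 284.1, 242.0] 418 [ 0.427 -0.185  0.008] [ 55.  90. 144.]
top gouge 0.7 [333.1, 146.4, 351.6, 266.5] 786 [ 0.482 -0.415  0.008] [51. 70. 95.]

[... 1328 characters left out ...]
8]), 'dq': array([-0.00022347, -0.00063692, -0.0003372 , -0.00246545,  0.00195776,
        0.00162166,  0.00020528]), 'joint_torque': array([ 7.68253321e-04, -8.82950664e+01,  1.23435516e+00, -2.36375409e+01,
        1.71011168e-02,  1.86999474e-03,  5.48194305e-05]), 'tool_pos': array([0.19379829, 0.54133614, 0.23127528]), 'tool_rot': array([[-9.41499581e-01,  3.37014152e-01, -7.13858046e-06],
       [ 3.37014151e-01,  9.41499577e-01, -9.06352869e-05],
       [-2.38244039e-05, -8.77388873e-05, -9.99999996e-01]]), 'contact_force': array([-0.644214  ,  0.17218791,  0.04540211]), 'torque': array([ 0.02069331, -0.03504639, -0.04760099]), 'gripper_force': 0.0, 'width': 0.0850839999084947} 0.0187
```

View pictures.

View pics/top0.png

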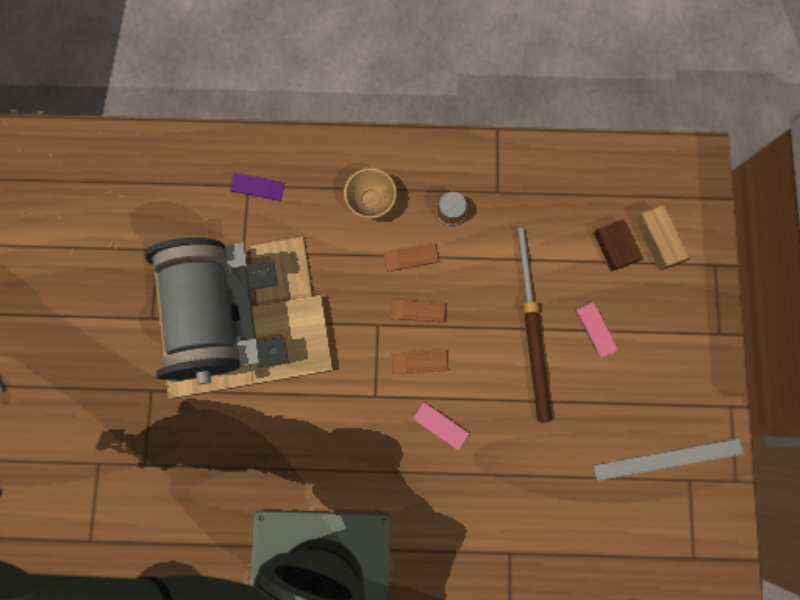

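View pics/side0.png

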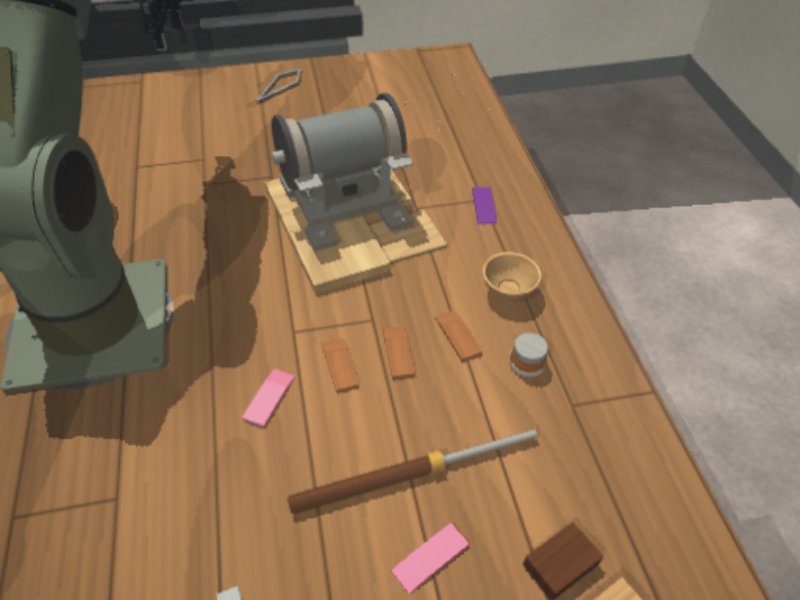

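```bash
python3 - <<'E'
from h import *
a=cv2.imread("pics/raw_top0.png")[140:260,95:215]; b=cv2.imread("pics/raw_side0.png")[85:205,165:305]
a=cv2.resize(a,None,fx=3.3,fy=3.3,interpolation=cv2.INTER_CUBIC); b=cv2.resize(b,None,fx=2.8,fy=2.8,interpolation=cv2.INTER_CUBIC)
H=max(a.shape[0],b.shape[0]); f=lambda i:cv2.copyMakeBorder(i,0,H-i.shape[0],0,0,cv2.BORDER_CONSTANT)
o=np.hstack([f(a),f(b)]); print(o.shape); cv2.imwrite("pics/c1.png",o)
for n in ["top0","side0"]:
    c=pickle.load(open(n+".pkl","rb")); img=c["img"]; hsv=cv2.cvtColor(img,cv2.COLOR_BGR2HSV)
    print(n,hsv[230,270] if n=="top0" else hsv[235,218], hsv[215,265])
E
```

```text
(396, 788, 3)
top0 [ 12 160 143] [ 14 141 143]
side0 [ 13 147 192] [ 15 131 160]
```

View pics/c1.png

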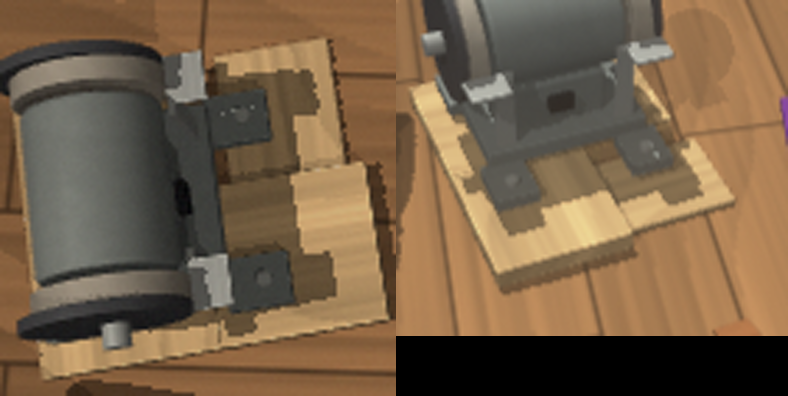

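```bash
cat > fit.py <<'E'
from h import *
from scipy.optimize import least_squares
T=pickle.load(open("top0.pkl","rb"));S=pickle.load(open("side0.pkl","rb"))
def b2w(p,P):
    x,y,th=p[:3]; P=np.atleast_2d(P)/1000.; c,s=np.cos(th),np.sin(th)
    return np.c_[x+c*P[:,0]-s*P[:,1], y+s*P[:,0]+c*P[:,1], P[:,2]]
pt=[[-200,135,24],[-200,-20,24],[130,135,24]]; ut=[[212.6,236.4],[205.9,188.8],[107.7,252.1]]
ps=pt+[[-200,135,0]]; us=[[201.4,183.2],[249.3,167.9],[170.4,116.4],[203.9,188.9]]
def res(p):
    e=[p[3],]
    return np.r_[(proj(T,b2w(p,pt))-ut).ravel(),(proj(S,b2w(p,ps))-us).ravel()]
r=least_squares(res,[.52,.25,1.57,0][:3]+[0]) if 0 else least_squares(lambda q:res(np.r_[q,0]),[.52,.2,1.65])
p=r.x
if __name__=="__main__":
    print(p,np.degrees(p[2])); print(r.fun.round(1))
    for z in (7,15): print(z,(proj(T,b2w(p,[-200,-135,z]))-[194.7,151.5]).round(1),(proj(S,b2w(p,[-200,-135,z]))-[286.1,155.4]).round(1))
    print("seat",b2w(p,[[-110,-80,24],[-165,-80,24]]))
    np.save("board.npy",p)
    cv=lambda c,poly,img,col:cv2.polylines(img,[np.round(proj(c,b2w(p,poly))*4).astype(int)],True,col,1)
    for l in (T,S):
        for m in masks_of("shim1",l) if 0 else []: pass
    # shims: PCA by minAreaRect in world plane
    for n,c in (("top",read_camera("top")),("side",read_camera("side"))):
        for m in masks_of("shim1",c):
            b=c["img"][m["mask"]].mean(0)
            if b[0]>.7*b[1]: continue
            cn=max(cv2.findContours(m["mask"].astype(np.uint8),0,1)[0],key=cv2.contourArea).reshape(-1,2)
            w=unproj(c,cn,.006)[:,:2]*1000
            (cx,cy),(a,h),an=cv2.minAreaRect(w.astype(np.float32))
            print(n,round(m["conf"],2),(cx,cy),(a,h),an)
E
python3 fit.py
```

```text
[0.5038701  0.2113523  1.76086801] 100.89030535877372
[ 0.7 -1.   0.4 -1.5  0.2  0.6 -0.4 -0.6  0.7  0.5 -0.  -0.5 -2.3 -0.8]
7 [[7.2 2.8]] [[-1.8  7. ]]
15 [[6.9 2.1]] [[-1.7  5.1]]
seat [[0.60321157 0.11844766 0.024     ]
 [0.61360268 0.06443818 0.024     ]]
top 0.86 (427.5740051269531, -182.28163146972656) (40.293724060058594, 109.96180725097656) 5.93436336517334
top 0.77 (646.79150390625, -161.2373046875) (39.7127685546875, 107.25778198242188) 11.864709854125977
top 0.66 (533.6739501953125, -174.5467071533203) (113.0533447265625, 46.17219543457031) 89.02713012695312
side 0.95 (534.2659912109375, -179.5982208251953) (108.72478485107422, 40.31861877441406) 88.98571014404297
side 0.84 (648.3637084960938, -163.07704162597656) (42.60527420043945, 108.20094299316406) 12.282381057739258
side 0.68 (429.07879638671875, -185.36209106445312) (40.089195251464844, 108.44864654541016) 4.977324485778809
```

```bash
python3 - <<'E'
from fit import *
print(proj(T,b2w(p,[[-115,-105,36],[-115,-55,38]])),"seen 176.2,167.3 / 176.8,183.9")
c,s=np.cos(p[2]),np.sin(p[2])
def w2b(w): d=w[:,:2]-p[:2]; return (np.c_[c*d[:,0]+s*d[:,1],-s*d[:,0]+c*d[:,1]]*1000).round(1)
for z in (.007,.015): print(z,w2b(unproj(T,[[194.7,151.5],[200.5,190]],z)),w2b(unproj(S,[[286.1,155.4]],z)))
print("foot front top", w2b(unproj(T,[[176.2,167.3],[176.8,183.9]],.037)), w2b(unproj(S,[[ (628-396)/2.8+165,158/2.8+85],[(645-396)/2.8+165,175/2.8+85],[(673-396)/2.8+165,162/2.8+85]],.037)))
E
```

```text
[[175.71063629 165.01912883]
 [177.61481637 180.01951824]] seen 176.2,167.3 / 176.8,183.9
0.007 [[-178.1 -148.1]
 [-179.   -17.7]] [[-173.8 -153.5]]
0.015 [[-178.8 -145.7]
 [-179.8  -16.1]] [[-181.2 -149.5]]
foot front top [[-115.7  -97.1]
 [-110.7  -43.2]] [[ -99.   -53.8]
 [-132.   -60.8]
 [-124.   -98. ]]
```

```bash
cat > ov.py <<'E'
from fit import *
def overlay(p,name,zf=15,Tc=None,Sc=None):
    Tc=Tc or T; Sc=Sc or S
    o=[]
    for c,x0,y0 in ((Tc,140,140),(Sc,215,110)):
        k=6 if c is Tc else 6; im=cv2.resize(c["img"][y0:y0+98,x0:x0+(76 if c is Tc else 56+20)],None,fx=5.2,fy=6*5.2/6,interpolation=cv2.INTER_LINEAR)
        def L(P,col,cl=True): cv2.polylines(im,[np.round((proj(c,b2w(p,P))-[x0,y0]+.5)*5.2).astype(int)],cl,col,1)
        L([[-200,135,24],[-200,-20,24],[-55,-20,24],[-55,-135,24],[130,-135,24],[130,135,24]],(255,0,0))
        L([[-200,-20,zf],[-200,-135,zf],[-55,-135,zf]],(0,255,0),False)
        L([[-115,-105,40],[-115,-55,40],[-55,-55,40],[-55,-105,40]],(0,0,255))
        o.append(im)
    cv2.imwrite(name,np.hstack(o)); print(np.hstack(o).shape)
if __name__=="__main__": overlay(p,"pics/ov1.png")
E
python3 ov.py
```

```text
(510, 790, 3)
```

View pics/ov1.png

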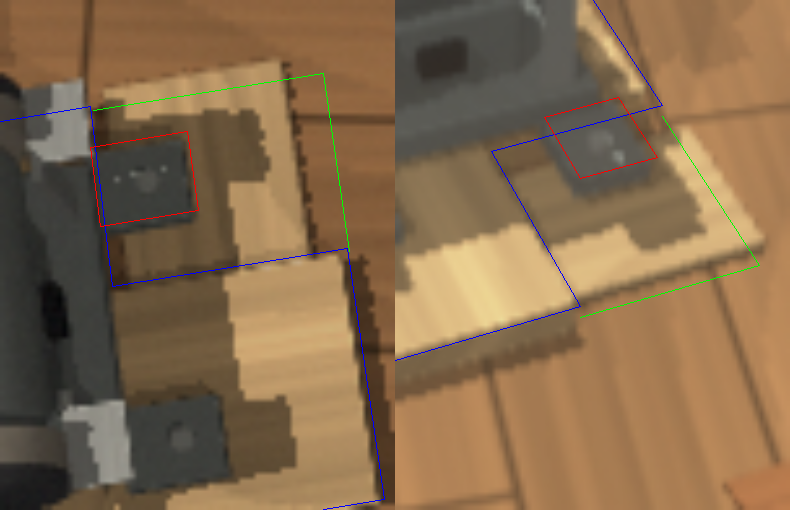

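```bash
cat > tgt.py <<'E'
import sys; from h import *
# usage: x y z yawdeg [x y z yawdeg ...] -> rows relative to present pose (z: TCP height), yaw of tool x
def rel(x,y,z,yaw,R=None,P=None):
    s=manip.read_state(); R=np.array(s["tool_rot"]) ; P=np.array(s["tool_pos"])
    a=np.radians(yaw); ux=np.array([np.cos(a),np.sin(a),0]); uz=np.array([0,0,-1.]); Rt=np.c_[ux,np.cross(uz,ux),uz]
    d=R.T@(np.array([x,y,z])-P); w=cv2.Rodrigues(R.T@Rt)[0].ravel()
    return np.r_[d/.5,w/(np.pi/2)].round(4)
v=list(map(float,sys.argv[1:]))
for i in range(0,len(v),4): print(rel(*v[i:i+4]))
E
python3 tgt.py .40 .2 .30 131 .655 -.196 .15 102
```

```text
[-6.184e-01 -5.037e-01 -1.374e-01 -1.000e-04  0.000e+00  3.256e-01]
[-1.3655e+00 -1.0774e+00  1.6270e-01 -1.0000e-04  0.0000e+00  6.4780e-01]
```

Call:
step_arm(motion=[[0.7,-0.618,-0.504,-0.137,0,0,0.326],[0.7,-0.618,-0.504,-0.137,0,0,0.326],[0.7,-0.618,-0.504,-0.137,0,0,0.326],[0.7,-0.618,-0.504,-0.137,0,0,0.326],[0.7,-0.618,-0.504,-0.137,0,0,0.326],[0.7,-0.618,-0.504,-0.137,0,0,0.326],[0.7,-0.618,-0.504,-0.137,0,0,0.326],[0.7,-0.618,-0.504,-0.137,0,0,0.326],[0.7,-0.618,-0.504,-0.137,0,0,0.326],[0.7,-0.618,-0.504,-0.137,0,0,0.326],[0.7,-0.618,-0.504,-0.137,0,0,0.326]], newtons=40)

```text
clock: 1.92
tool_pos: [0.4026, 0.195, 0.3009]
tool_rot: [[-0.65, 0.76, 0.002], [0.76, 0.65, -0.001], [-0.002, 0.001, -1.0]]
contact_force: [-0.5, 0.3, 0.1]
width: 0.0596
gripper_force: 0.0
```

```bash
python3 tgt.py .655 -.196 .10 102
```

```text
[-0.9214 -0.1253  0.4038  0.0011  0.0013  0.3173]
```

Call:
step_arm(motion=[[0.7,-0.921,-0.125,0,0,0,0.317],[0.7,-0.921,-0.125,0,0,0,0.317],[0.7,-0.921,-0.125,0,0,0,0.317],[0.7,-0.921,-0.125,0,0,0,0.317],[0.7,-0.921,-0.125,0,0,0,0.317],[0.7,-0.921,-0.125,0.404,0,0,0.317],[0.7,-0.921,-0.125,0.404,0,0,0.317],[0.7,-0.921,-0.125,0.404,0,0,0.317],[0.7,-0.921,-0.125,0.404,0,0,0.317],[0.7,-0.921,-0.125,0.404,0,0,0.317],[0.7,-0.921,-0.125,0.404,0,0,0.317],[0.7,-0.921,-0.125,0.404,0,0,0.317],[0.7,-0.921,-0.125,0.404,0,0,0.317],[0.7,-0.921,-0.125,0.404,0,0,0.317],[0.7,-0.921,-0.125,0.404,0,0,0.317]])

```text
clock: 3.17
tool_pos: [0.6538, -0.1897, 0.096]
tool_rot: [[-0.214, 0.977, -0.002], [0.977, 0.214, 0.0], [0.001, -0.002, -1.0]]
contact_force: [0.0, 1.6, 1.2]
width: 0.0597
gripper_force: 0.0
```

```bash
python3 tgt.py .655 -.196 .012 102 ; python3 - <<'E'
from h import *
im=read_camera("side")["img"]; cv2.imwrite("pics/g1.png",cv2.resize(im[130:290,190:350],(640,640))[:600])
E
```

```text
[-0.013  -0.      0.168  -0.0014 -0.0005  0.0038]
```

View pics/g1.png

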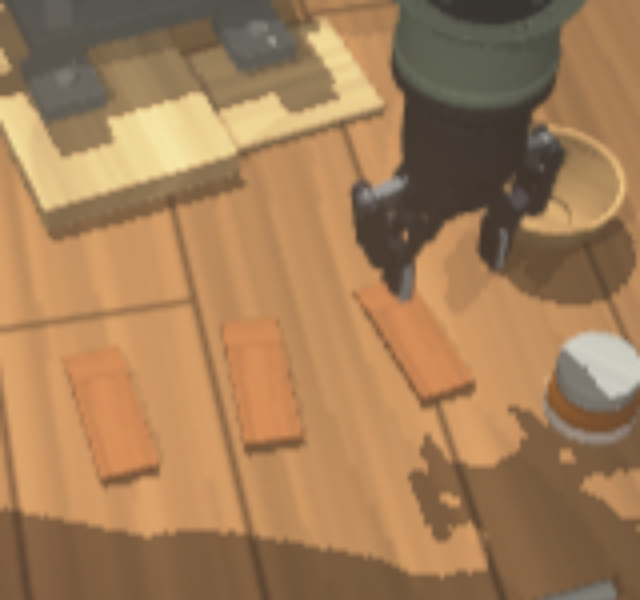

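Call:
step_arm(motion=[[0.7,-0.013,0,0.08,0,0,0.004],[0.7,-0.013,0,0.14,0,0,0.004],[0.7,-0.013,0,0.17,0,0,0.004],[0.7,-0.013,0,0.18,0,0,0.004],[0.7,-0.013,0,0.184,0,0,0.004],[0.7,-0.013,0,0.184,0,0,0.004],[0.7,-0.013,0,0.184,0,0,0.004]])

```text
clock: 3.8
tool_pos: [0.6568, -0.1951, 0.0077]
tool_rot: [[-0.21, 0.978, 0.002], [0.978, 0.21, -0.001], [-0.001, 0.002, -1.0]]
contact_force: [-0.3, -0.0, 0.7]
width: 0.0597
gripper_force: 0.0
```

```bash
python3 tgt.py .655 -.196 .0 102
```

```text
[-0.0009 -0.0038  0.0155  0.0013  0.0008  0.001 ]
```

Call:
step_arm(motion=[[0.6,0,-0.003,0.006,0,0,0],[0.6,0,-0.003,0.012,0,0,0],[0.6,0,-0.003,0.016,0,0,0],[0.6,0,-0.003,0.016,0,0,0]])

```text
clock: 4.13
tool_pos: [0.6542, -0.1954, -0.0025]
tool_rot: [[-0.209, 0.978, -0.0], [0.978, 0.209, 0.0], [0.0, -0.0, -1.0]]
contact_force: [0.0, 0.5, 0.1]
width: 0.0513
gripper_force: 0.0
```

Call:
step_arm(motion=[[0.6,0,0,0.004,0,0,0],[0.6,0,0,0.004,0,0,0]])

```text
clock: 4.3
tool_pos: [0.6545, -0.1955, -0.0032]
tool_rot: [[-0.209, 0.978, 0.0], [0.978, 0.209, -0.0], [-0.0, 0.0, -1.0]]
contact_force: [-5.5, 1.3, 15.4]
width: 0.0512
gripper_force: 7.9
```

Call:
step_arm(motion=[[0.6,0,0,0.004,0,0,0],[0.6,0,0,0.004,0,0,0]])

```text
clock: 4.47
tool_pos: [0.6546, -0.1955, -0.0034]
tool_rot: [[-0.209, 0.978, 0.001], [0.978, 0.209, -0.0], [-0.0, 0.001, -1.0]]
contact_force: [-17.4, 4.5, 45.6]
width: 0.0513
gripper_force: 22.7
```

Call:
step_arm(motion=[[0.6,0,0,-0.014,0,0,0],[0.6,0,0,-0.014,0,0,0],[0.45,0,0,-0.014,0,0,0],[0.3,0,0,-0.014,0,0,0],[0.3,0,0,-0.014,0,0,0],[0.3,0,0,-0.014,0,0,0],[0.3,0,0,-0.014,0,0,0]], newtons=40)

```text
clock: 5.05
tool_pos: [0.6546, -0.1955, 0.0011]
tool_rot: [[-0.209, 0.978, 0.0], [0.978, 0.209, -0.0], [-0.0, 0.0, -1.0]]
contact_force: [-2.6, 1.2, 12.9]
width: 0.0386
gripper_force: 39.2
```

Call:
step_arm(motion=[[0.53,0,0,0,0,0,0],[0.53,0,0,-0.003,0,0,0],[0.53,0,0,-0.005,0,0,0],[0.3,0,0,-0.005,0,0,0],[0.3,0,0,-0.005,0,0,0],[0.3,0,0,-0.005,0,0,0],[0.3,0,0,-0.005,0,0,0]], newtons=60)

```text
clock: 5.63
tool_pos: [0.6545, -0.1955, 0.0038]
tool_rot: [[-0.209, 0.978, 0.0], [0.978, 0.209, -0.0], [-0.0, 0.0, -1.0]]
contact_force: [-2.3, 0.3, 9.7]
width: 0.0374
gripper_force: 59.1
```

```bash
python3 - <<'E'
from fit import *
for bx in (-230,-210,-145): print(bx,b2w(p,[bx,-80,0]).round(4))
E
python3 tgt.py .6288 -.011 .08 100.9;
```

```text
-230 [[6.259e-01 6.000e-04 0.000e+00]]
-210 [[0.6221 0.0202 0.    ]]
-145 [[0.6098 0.0841 0.    ]]
[ 3.716e-01  2.700e-02 -1.525e-01  2.000e-04  2.000e-04  1.310e-02]
```

Call:
step_arm(motion=[[0.3,0,0,-0.06,0,0,0],[0.3,0,0,-0.12,0,0,0],[0.3,0,0,-0.12,0,0,0]])

```text
clock: 5.88
tool_pos: [0.6566, -0.1964, 0.0686]
tool_rot: [[-0.209, 0.978, 0.007], [0.978, 0.209, -0.002], [-0.004, 0.006, -1.0]]
contact_force: [1.8, -0.7, 0.6]
width: 0.0373
gripper_force: 60.0
```

```bash
python3 tgt.py .6221 .0202 .064 100.9; python3 - <<'E'
from h import *
im=read_camera("side")["img"]; cv2.imwrite("pics/g2.png",cv2.resize(im[130:290,190:350],(640,640))[:600])
E
```

```text
[0.438  0.0231 0.0078 0.0038 0.0023 0.013 ]
```

View pics/g2.png

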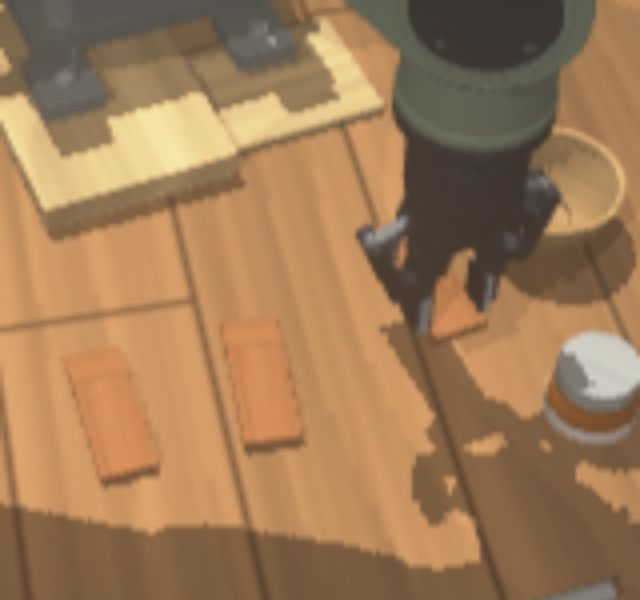

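Call:
step_arm(motion=[[0.3,0.438,0.023,0,0,0,0.013],[0.3,0.438,0.023,0,0,0,0.013],[0.3,0.438,0.023,0,0,0,0.013],[0.3,0.438,0.023,0,0,0,0.013],[0.3,0.438,0.023,0,0,0,0.013],[0.3,0.438,0.023,0,0,0,0.013],[0.3,0.438,0.023,0.04,0,0,0.013],[0.3,0.438,0.023,0.07,0,0,0.013],[0.3,0.438,0.023,0.07,0,0,0.013],[0.3,0.438,0.023,0.07,0,0,0.013]])

```text
clock: 6.77
tool_pos: [0.6194, 0.0208, 0.0277]
tool_rot: [[-0.189, 0.982, -0.002], [0.982, 0.189, -0.0], [-0.0, -0.002, -1.0]]
contact_force: [-0.1, 0.2, 1.3]
width: 0.0375
gripper_force: 60.2
```

```bash
python3 tgt.py .6221 .0202 .03 100.9; python3 - <<'E'
from h import *
o=[]
c=read_camera("side");o.append(cv2.resize(c["img"][100:200,210:310],(400,400)))
c=read_camera("top");o.append(cv2.resize(c["img"][130:230,140:240],(400,400)))
cv2.imwrite("pics/g3.png",np.hstack(o))
E
```

```text
[-0.0022  0.0051 -0.0046 -0.001   0.     -0.0001]
```

View pics/g3.png

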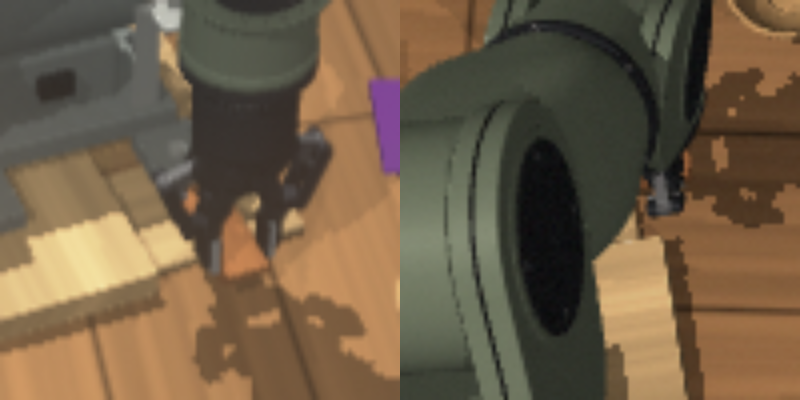

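Call:
step_arm(motion=[[0.3,0,0,0.01,0,0,0],[0.3,0,0,0.018,0,0,0],[0.3,0,0,0.022,0,0,0],[0.3,0,0,0.022,0,0,0]])

```text
clock: 7.2
tool_pos: [0.6196, 0.021, 0.0168]
tool_rot: [[-0.189, 0.982, -0.001], [0.982, 0.189, -0.0], [0.0, -0.001, -1.0]]
contact_force: [-0.3, -0.4, -0.2]
width: 0.0371
gripper_force: 60.2
```

Call:
step_arm(motion=[[0.3,0,0.005,0.004,0,0,0],[0.3,0,0.005,0.006,0,0,0],[0.3,0,0.005,0.008,0,0,0],[0.3,0,0.005,0.008,0,0,0]])

```text
clock: 7.53
tool_pos: [0.6222, 0.0215, 0.0131]
tool_rot: [[-0.189, 0.982, -0.0], [0.982, 0.189, -0.0], [-0.0, -0.0, -1.0]]
contact_force: [-0.7, -0.4, 0.1]
width: 0.0372
gripper_force: 60.2
```

Call:
step_arm(motion=[[0.3,0.02,0,0,0,0,0],[0.3,0.04,0,0,0,0,0],[0.3,0.06,0,0,0,0,0],[0.3,0.08,0,0,0,0,0],[0.3,0.1,0,0,0,0,0],[0.3,0.1,0,0.001,0,0,0],[0.3,0.1,0,0.002,0,0,0]])

```text
clock: 8.12
tool_pos: [0.6128, 0.0713, 0.0123]
tool_rot: [[-0.19, 0.982, 0.0], [0.982, 0.19, -0.0], [-0.0, 0.0, -1.0]]
contact_force: [0.1, -0.2, -0.2]
width: 0.0371
gripper_force: 60.2
```

Smooth entry. Now small advances.

Call:
step_arm(motion=[[0.3,0.004,0,0,0,0,0],[0.3,0.008,0,0.001,0,0,0],[0.3,0.008,0,0.001,0,0,0]])

```text
clock: 8.37
tool_pos: [0.612, 0.0746, 0.0117]
tool_rot: [[-0.189, 0.982, -0.0], [0.982, 0.189, -0.0], [0.0, -0.0, -1.0]]
contact_force: [-0.1, -0.5, -0.5]
width: 0.037
gripper_force: 60.2
```

Call:
step_arm(motion=[[0.3,0.003,0,0,0,0,0],[0.3,0.003,0,0.001,0,0,0]])

```text
clock: 8.53
tool_pos: [0.6118, 0.0761, 0.0114]
tool_rot: [[-0.189, 0.982, 0.0], [0.982, 0.189, -0.0], [-0.0, 0.0, -1.0]]
contact_force: [0.3, 0.0, -0.6]
width: 0.0368
gripper_force: 60.2
```

Call:
step_arm(motion=[[0.3,0.0012,0,0,0,0,0],[0.3,0.0016,0,0,0,0,0]])

```text
clock: 8.7
tool_pos: [0.6116, 0.0768, 0.0113]
tool_rot: [[-0.189, 0.982, -0.0], [0.982, 0.189, -0.0], [-0.0, -0.0, -1.0]]
contact_force: [-0.4, -0.3, -0.4]
width: 0.037
gripper_force: 60.2
```

Call:
step_arm(motion=[[0.3,0.0012,0,0,0,0,0],[0.3,0.0012,0,0,0,0,0]])

```text
clock: 8.87
tool_pos: [0.6115, 0.0775, 0.0113]
tool_rot: [[-0.189, 0.982, 0.0], [0.982, 0.189, -0.0], [-0.0, 0.0, -1.0]]
contact_force: [0.8, 0.6, -0.6]
width: 0.0372
gripper_force: 60.2
```

Call:
step_arm(motion=[[0.3,0.0012,0,0,0,0,0],[0.3,0.0016,0,0,0,0,0]])

```text
clock: 9.03
tool_pos: [0.6114, 0.0783, 0.0113]
tool_rot: [[-0.189, 0.982, -0.0], [0.982, 0.189, -0.0], [-0.0, -0.0, -1.0]]
contact_force: [0.3, -0.1, -1.4]
width: 0.0369
gripper_force: 60.2
```

Call:
step_arm(motion=[[0.3,0.0012,0,0,0,0,0],[0.3,0.0012,0,0,0,0,0]])

```text
clock: 9.2
tool_pos: [0.6112, 0.0789, 0.0113]
tool_rot: [[-0.189, 0.982, -0.0], [0.982, 0.189, -0.0], [-0.0, -0.0, -1.0]]
contact_force: [0.5, -0.3, -1.2]
width: 0.0367
gripper_force: 60.2
```

Call:
step_arm(motion=[[0.3,0.0004,0,0,0,0,0]])

```text
clock: 9.28
tool_pos: [0.6112, 0.079, 0.0113]
tool_rot: [[-0.189, 0.982, -0.0], [0.982, 0.189, -0.0], [-0.0, -0.0, -1.0]]
contact_force: [-0.5, -0.4, 0.1]
width: 0.0372
gripper_force: 60.2
```

Call:
step_arm(motion=[[0.3,0.0012,0,0,0,0,0],[0.3,0.0016,0,0,0,0,0]])

```text
clock: 9.45
tool_pos: [0.611, 0.0799, 0.0113]
tool_rot: [[-0.189, 0.982, -0.0], [0.982, 0.189, -0.0], [-0.0, -0.0, -1.0]]
contact_force: [0.1, 0.1, -0.2]
width: 0.0372
gripper_force: 60.2
```

Call:
step_arm(motion=[[0.3,0.0012,0,0,0,0,0],[0.3,0.0014,0,0,0,0,0]])

```text
clock: 9.62
tool_pos: [0.6109, 0.0806, 0.0113]
tool_rot: [[-0.189, 0.982, -0.0], [0.982, 0.189, -0.0], [-0.0, -0.0, -1.0]]
contact_force: [0.8, 0.2, -0.0]
width: 0.037
gripper_force: 60.2
```

Call:
step_arm(motion=[[0.3,0.0012,0,0,0,0,0],[0.3,0.0016,0,0,0,0,0]])

```text
clock: 9.78
tool_pos: [0.6107, 0.0813, 0.0113]
tool_rot: [[-0.189, 0.982, -0.0], [0.982, 0.189, -0.0], [-0.0, -0.0, -1.0]]
contact_force: [-0.7, 0.4, -0.5]
width: 0.0373
gripper_force: 60.2
```

Call:
step_arm(motion=[[0.3,0.0012,0,0,0,0,0],[0.3,0.0014,0,0,0,0,0]])

```text
clock: 9.95
tool_pos: [0.6106, 0.0821, 0.0113]
tool_rot: [[-0.189, 0.982, -0.0], [0.982, 0.189, -0.0], [-0.0, -0.0, -1.0]]
contact_force: [0.3, 0.1, -0.6]
width: 0.0367
gripper_force: 60.2
```

Call:
step_arm(motion=[[0.3,0.0012,0,0,0,0,0],[0.3,0.0016,0,0,0,0,0]])

```text
clock: 10.12
tool_pos: [0.6105, 0.0828, 0.0113]
tool_rot: [[-0.189, 0.982, -0.0], [0.982, 0.189, -0.0], [-0.0, -0.0, -1.0]]
contact_force: [0.7, -0.5, -0.5]
width: 0.0372
gripper_force: 60.2
```

Call:
step_arm(motion=[[0.3,0.0012,0,0,0,0,0],[0.3,0.0014,0,0,0,0,0]])

```text
clock: 10.28
tool_pos: [0.6104, 0.0835, 0.0113]
tool_rot: [[-0.189, 0.982, -0.0], [0.982, 0.189, -0.0], [-0.0, -0.0, -1.0]]
contact_force: [-0.5, 0.3, 0.4]
width: 0.0369
gripper_force: 60.2
```

Call:
step_arm(motion=[[0.3,0.0012,0,0,0,0,0],[0.3,0.0016,0,0,0,0,0]])

```text
clock: 10.45
tool_pos: [0.6102, 0.0843, 0.0113]
tool_rot: [[-0.189, 0.982, -0.0], [0.982, 0.189, -0.0], [-0.0, -0.0, -1.0]]
contact_force: [-0.0, 0.0, 0.1]
width: 0.0372
gripper_force: 60.2
```

Call:
step_arm(motion=[[0.3,0.0012,0,0,0,0,0],[0.3,0.0014,0,0,0,0,0]])

```text
clock: 10.62
tool_pos: [0.6101, 0.085, 0.0113]
tool_rot: [[-0.189, 0.982, -0.0], [0.982, 0.189, -0.0], [-0.0, -0.0, -1.0]]
contact_force: [0.6, 0.2, 0.2]
width: 0.0369
gripper_force: 60.2
```

Call:
step_arm(motion=[[0.3,0.0012,0,0,0,0,0],[0.3,0.0016,0,0,0,0,0]])

```text
clock: 10.78
tool_pos: [0.6099, 0.0858, 0.0113]
tool_rot: [[-0.189, 0.982, -0.0], [0.982, 0.189, -0.0], [-0.0, -0.0, -1.0]]
contact_force: [-0.0, -0.2, -0.1]
width: 0.037
gripper_force: 60.2
```

Call:
step_arm(motion=[[0.3,0.0012,0,0,0,0,0],[0.3,0.0014,0,0,0,0,0]])

```text
clock: 10.95
tool_pos: [0.6098, 0.0865, 0.0113]
tool_rot: [[-0.189, 0.982, -0.0], [0.982, 0.189, -0.0], [0.0, -0.0, -1.0]]
contact_force: [1.0, 0.1, -0.4]
width: 0.037
gripper_force: 60.2
```

Call:
step_arm(motion=[[0.3,0.0012,0,0,0,0,0],[0.3,0.0016,0,0,0,0,0]])

```text
clock: 11.12
tool_pos: [0.6096, 0.0872, 0.0113]
tool_rot: [[-0.189, 0.982, -0.0], [0.982, 0.189, -0.0], [-0.0, -0.0, -1.0]]
contact_force: [-0.6, -0.3, -0.4]
width: 0.0374
gripper_force: 60.2
```

Call:
step_arm(motion=[[0.3,0.0012,0,0,0,0,0],[0.3,0.0014,0,0,0,0,0]])

```text
clock: 11.28
tool_pos: [0.6095, 0.0879, 0.0113]
tool_rot: [[-0.189, 0.982, -0.0], [0.982, 0.189, -0.0], [-0.0, -0.0, -1.0]]
contact_force: [0.3, 0.0, -0.4]
width: 0.0372
gripper_force: 60.2
```

Call:
step_arm(motion=[[0.3,0.0012,0,0,0,0,0],[0.3,0.0016,0,0,0,0,0]])

```text
clock: 11.45
tool_pos: [0.6095, 0.0882, 0.0114]
tool_rot: [[-0.189, 0.982, 0.0], [0.982, 0.189, -0.001], [-0.001, 0.0, -1.0]]
contact_force: [0.7, -2.9, 0.4]
width: 0.0373
gripper_force: 60.2
```

Call:
step_arm(motion=[[0.3,0.0012,0,0,0,0,0],[0.3,0.0014,0,0,0,0,0]])

```text
clock: 11.62
tool_pos: [0.6095, 0.0883, 0.0114]
tool_rot: [[-0.189, 0.982, 0.001], [0.982, 0.189, -0.001], [-0.002, 0.0, -1.0]]
contact_force: [0.9, -6.6, 0.7]
width: 0.0368
gripper_force: 60.2
```

Call:
step_arm(motion=[[0.3,0.001,0,0.001,0,0,0],[0.3,0.0018,0,0.001,0,0,0],[0.3,0.0018,0,0.001,0,0,0]])

```text
clock: 11.87
tool_pos: [0.6095, 0.0883, 0.011]
tool_rot: [[-0.188, 0.982, 0.001], [0.982, 0.188, -0.002], [-0.003, 0.0, -1.0]]
contact_force: [3.3, -10.1, 0.1]
width: 0.0371
gripper_force: 60.3
```

Call:
step_arm(motion=[[0.3,0.0008,0,0,0,0,0],[0.3,0.0008,0,0,0,0,0]])

```text
clock: 12.03
tool_pos: [0.6095, 0.0884, 0.011]
tool_rot: [[-0.188, 0.982, 0.001], [0.982, 0.188, -0.003], [-0.003, 0.001, -1.0]]
contact_force: [2.8, -11.6, 0.5]
width: 0.0371
gripper_force: 60.3
```

Call:
step_arm(motion=[[0.3,-0.002,0,0.0005,0,0,0],[0.3,-0.0032,0,0.0005,0,0,0],[0.3,-0.0032,0,0.0005,0,0,0]])

```text
clock: 12.28
tool_pos: [0.6096, 0.0883, 0.0108]
tool_rot: [[-0.189, 0.982, 0.001], [0.982, 0.189, -0.001], [-0.001, 0.001, -1.0]]
contact_force: [1.5, -5.5, 5.2]
width: 0.0373
gripper_force: 60.9
```

Call:
step_arm(motion=[[0.3,-0.0014,0,0,0,0,0],[0.3,-0.0014,0,0,0,0,0],[0.6,-0.0014,0,0,0,0,0],[0.6,-0.0014,0,0,0,0,0],[0.6,-0.0014,0,0,0,0,0],[0.6,-0.0014,0,-0.01,0,0,0],[0.6,-0.0014,0,-0.04,0,0,0],[0.6,-0.0014,0,-0.1,0,0,0],[0.6,-0.0014,0,-0.16,0,0,0],[0.6,-0.0014,0,-0.16,0,0,0],[0.6,-0.0014,0,-0.16,0,0,0]])

```text
clock: 13.2
tool_pos: [0.61, 0.0886, 0.0922]
tool_rot: [[-0.189, 0.982, 0.002], [0.982, 0.189, 0.001], [0.0, 0.002, -1.0]]
contact_force: [0.2, 0.3, -1.2]
width: 0.0517
gripper_force: 0.0
```

```bash
python3 tgt.py .5334 -.213 .09 89 .6221 .0202 .05 100.9; cat > see.py <<'E'
import sys; from fit import *
def shimpose(c,z):
    for m in masks_of("shim1",c):
        b=c["img"][m["mask"]].mean(0)
        if b[0]>.7*b[1]: continue
        cn=max(cv2.findContours(m["mask"].astype(np.uint8),0,1)[0],key=cv2.contourArea).reshape(-1,2)
        w=unproj(c,cn,z)[:,:2]*1000
        (cx,cy),(a,h),an=cv2.minAreaRect(w.astype(np.float32)); print(round(m["conf"],2),(round(cx),round(cy)),(round(a),round(h)),round(an,1))
for n in ("top","side"): print(n); shimpose(read_camera(n),.006)
E
python3 see.py
```

```text
[-5.633e-01 -2.647e-01  3.700e-03  1.600e-03 -2.000e-04  1.323e-01]
[-1.389e-01 -2.400e-03  8.440e-02  1.600e-03 -0.000e+00  1.000e-04]
top
0.7 (427, -182) (41, 110) 5.8
0.6 (610, 81) (34, 16) 3.3
0.59 (534, -178) (107, 41) 87.9
side
0.96 (536, -181) (100, 35) 86.4
0.88 (430, -184) (42, 113) 5.8
0.48 (610, 103) (43, 61) 9.9
```

Call:
step_arm(motion=[[0.65,-0.563,-0.265,0,0,0,0.135],[0.65,-0.563,-0.265,0,0,0,0.135],[0.65,-0.563,-0.265,0,0,0,0.135],[0.65,-0.563,-0.265,0,0,0,0.135],[0.65,-0.563,-0.265,0,0,0,0.135],[0.65,-0.563,-0.265,0,0,0,0.135],[0.65,-0.563,-0.265,0,0,0,0.135],[0.65,-0.563,-0.265,0,0,0,0.135],[0.65,-0.563,-0.265,0.06,0,0,0.135],[0.65,-0.563,-0.265,0.11,0,0,0.135],[0.65,-0.563,-0.265,0.15,0,0,0.135],[0.65,-0.563,-0.265,0.15,0,0,0.135],[0.65,-0.563,-0.265,0.15,0,0,0.135]])

```text
clock: 14.48
tool_pos: [0.5319, -0.2131, 0.015]
tool_rot: [[0.022, 1.0, -0.002], [1.0, -0.022, 0.001], [0.0, -0.002, -1.0]]
contact_force: [0.5, 0.2, 1.0]
width: 0.0558
gripper_force: 0.0
```

```bash
python3 tgt.py .5335 -.213 .004 89
```

```text
[ 0.0002  0.0032  0.022  -0.0013 -0.0003 -0.0029]
```

Call:
step_arm(motion=[[0.6,0,0.003,0.01,0,0,0],[0.6,0,0.003,0.02,0,0,0],[0.6,0,0.003,0.023,0,0,0],[0.6,0,0.003,0.023,0,0,0]])

```text
clock: 14.82
tool_pos: [0.5341, -0.2131, 0.0041]
tool_rot: [[0.022, 1.0, 0.0], [1.0, -0.022, -0.0], [-0.0, 0.0, -1.0]]
contact_force: [0.1, -0.0, 0.7]
width: 0.0515
gripper_force: 0.0
```

Call:
step_arm(motion=[[0.3,0,0,0,0,0,0],[0.3,0,0,0,0,0,0],[0.3,0,0,0,0,0,0],[0.3,0,0,0,0,0,0],[0.3,0,0,0,0,0,0]], newtons=60)

```text
clock: 15.23
tool_pos: [0.5342, -0.2132, 0.0049]
tool_rot: [[0.022, 1.0, 0.001], [1.0, -0.022, -0.0], [-0.0, 0.001, -1.0]]
contact_force: [-2.5, 0.7, 10.1]
width: 0.0364
gripper_force: 58.9
```

Call:
step_arm(motion=[[0.3,0,0,-0.06,0,0,0],[0.3,0,0,-0.12,0,0,0],[0.3,0,0,-0.12,0,0,0],[0.3,0,0,-0.12,0,0,0],[0.3,0,0,-0.12,0,0,0]])

```text
clock: 15.65
tool_pos: [0.534, -0.2131, 0.064]
tool_rot: [[0.022, 1.0, -0.0], [1.0, -0.022, 0.0], [0.0, -0.0, -1.0]]
contact_force: [0.0, 0.2, -0.9]
width: 0.0363
gripper_force: 59.9
```

```bash
python3 - <<'E'
from fit import *
# use line through seated grip point
g=np.array([.6096,.0883]); u=np.array([-.189,.982]); print((g-70*u/1000).round(4), np.degrees(np.arctan2(.982,-.189)))
E
python3 tgt.py .6228 .0196 .064 100.9
```

```text
[0.6228 0.0196] 100.89418298683795
[ 0.4691  0.1675 -0.     -0.     -0.     -0.1349]
```

Call:
step_arm(motion=[[0.3,0.469,0.1675,0,0,0,-0.135],[0.3,0.469,0.1675,0,0,0,-0.135],[0.3,0.469,0.1675,0,0,0,-0.135],[0.3,0.469,0.1675,0,0,0,-0.135],[0.3,0.469,0.1675,0,0,0,-0.135],[0.3,0.469,0.1675,0,0,0,-0.135],[0.3,0.469,0.1675,0,0,0,-0.135],[0.3,0.469,0.1675,0.04,0,0,-0.135],[0.3,0.469,0.1675,0.07,0,0,-0.135],[0.3,0.469,0.1675,0.08,0,0,-0.135],[0.3,0.469,0.1675,0.08,0,0,-0.135],[0.3,0.469,0.1675,0.08,0,0,-0.135]])

```text
clock: 16.65
tool_pos: [0.6228, 0.0192, 0.0241]
tool_rot: [[-0.189, 0.982, -0.001], [0.982, 0.189, -0.0], [-0.0, -0.001, -1.0]]
contact_force: [0.7, -1.0, -0.2]
width: 0.036
gripper_force: 60.0
```

```bash
python3 tgt.py .6228 .0196 .0215 100.89; python3 - <<'E'
from h import *
o=[]
c=read_camera("side");o.append(cv2.resize(c["img"][100:200,210:310],(400,400),interpolation=cv2.INTER_CUBIC))
c=read_camera("top");o.append(cv2.resize(c["img"][150:200,170:220],(400,400),interpolation=cv2.INTER_CUBIC))
cv2.imwrite("pics/g4.png",np.hstack(o))
E
```

```text
[ 0.0008  0.0002  0.0051 -0.0003  0.     -0.0001]
```

View pics/g4.png

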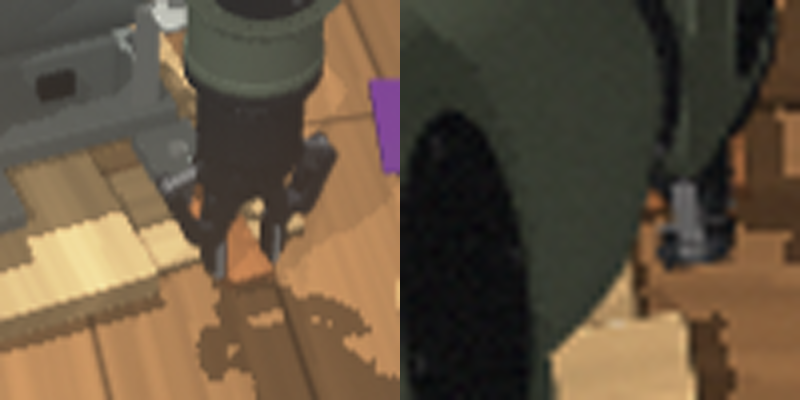

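Call:
step_arm(motion=[[0.3,0,0,0.003,0,0,0],[0.3,0,0,0.005,0,0,0],[0.3,0,0,0.005,0,0,0]])

```text
clock: 17.0
tool_pos: [0.6229, 0.0194, 0.0216]
tool_rot: [[-0.189, 0.982, 0.0], [0.982, 0.189, -0.0], [-0.0, 0.0, -1.0]]
contact_force: [-0.3, 0.2, -0.9]
width: 0.0362
gripper_force: 60.0
```

Call:
step_arm(motion=[[0.3,0,0,0.001,0,0,0],[0.3,0,0,0.0015,0,0,0]])

```text
clock: 17.17
tool_pos: [0.6229, 0.0195, 0.0209]
tool_rot: [[-0.189, 0.982, 0.0], [0.982, 0.189, -0.0], [-0.0, 0.0, -1.0]]
contact_force: [0.2, -0.1, -0.5]
width: 0.0364
gripper_force: 60.0
```

Call:
step_arm(motion=[[0.3,0,0,0.001,0,0,0],[0.3,0,0,0.001,0,0,0]])

```text
clock: 17.33
tool_pos: [0.6229, 0.0195, 0.0202]
tool_rot: [[-0.189, 0.982, -0.0], [0.982, 0.189, -0.0], [-0.0, -0.0, -1.0]]
contact_force: [0.3, -0.4, -0.6]
width: 0.0363
gripper_force: 60.0
```

Call:
step_arm(motion=[[0.3,0.006,0,0,0,0,0],[0.3,0.012,0,0,0,0,0],[0.3,0.018,0,0,0,0,0],[0.3,0.02,0,0,0,0,0]])

```text
clock: 17.67
tool_pos: [0.6209, 0.0301, 0.0203]
tool_rot: [[-0.19, 0.982, -0.0], [0.982, 0.19, 0.0], [0.0, -0.0, -1.0]]
contact_force: [0.8, 0.7, 0.3]
width: 0.0366
gripper_force: 60.0
```

Call:
step_arm(motion=[[0.3,0.004,0,0,0,0,0],[0.3,0.008,0,0,0,0,0],[0.3,0.008,0,0,0,0,0]])

```text
clock: 17.92
tool_pos: [0.6202, 0.0337, 0.0203]
tool_rot: [[-0.189, 0.982, -0.0], [0.982, 0.189, 0.0], [0.0, -0.0, -1.0]]
contact_force: [-0.3, 0.1, 0.2]
width: 0.0365
gripper_force: 60.0
```

Call:
step_arm(motion=[[0.3,0.003,0,0,0,0,0],[0.3,0.006,0,0,0,0,0],[0.3,0.006,0,0,0,0,0]])

```text
clock: 18.17
tool_pos: [0.6196, 0.0365, 0.0203]
tool_rot: [[-0.189, 0.982, 0.0], [0.982, 0.189, 0.0], [0.0, 0.0, -1.0]]
contact_force: [-1.2, 0.5, -0.3]
width: 0.0362
gripper_force: 60.0
```

Call:
step_arm(motion=[[0.3,0.004,0,0.0005,0,0,0],[0.3,0.008,0,0.001,0,0,0],[0.3,0.008,0,0.001,0,0,0]])

```text
clock: 18.42
tool_pos: [0.6191, 0.0395, 0.02]
tool_rot: [[-0.189, 0.982, 0.001], [0.982, 0.189, -0.001], [-0.001, 0.0, -1.0]]
contact_force: [-0.4, -4.2, 3.3]
width: 0.036
gripper_force: 60.9
```

Call:
step_arm(motion=[[0.3,0.004,0,0,0,0,0],[0.3,0.008,0,0,0,0,0],[0.3,0.008,0,0,0,0,0]])

```text
clock: 18.67
tool_pos: [0.6184, 0.0434, 0.02]
tool_rot: [[-0.189, 0.982, 0.001], [0.982, 0.189, -0.001], [-0.001, 0.0, -1.0]]
contact_force: [1.0, -4.1, 3.1]
width: 0.0365
gripper_force: 60.8
```

Call:
step_arm(motion=[[0.3,0.004,0,0,0,0,0],[0.3,0.008,0,0,0,0,0],[0.3,0.008,0,0,0,0,0]])

```text
clock: 18.92
tool_pos: [0.6176, 0.0474, 0.02]
tool_rot: [[-0.189, 0.982, 0.001], [0.982, 0.189, -0.001], [-0.001, 0.0, -1.0]]
contact_force: [0.7, -4.1, 2.9]
width: 0.0362
gripper_force: 60.8
```

Call:
step_arm(motion=[[0.3,0.004,0,0,0,0,0],[0.3,0.008,0,0,0,0,0],[0.3,0.012,0,0,0,0,0],[0.3,0.012,0,0,0,0,0]])

```text
clock: 19.25
tool_pos: [0.6165, 0.0533, 0.02]
tool_rot: [[-0.189, 0.982, 0.001], [0.982, 0.189, -0.001], [-0.001, 0.001, -1.0]]
contact_force: [1.2, -3.8, 2.9]
width: 0.0367
gripper_force: 60.8
```

Call:
step_arm(motion=[[0.3,0.004,0,0,0,0,0],[0.3,0.008,0,0,0,0,0],[0.3,0.012,0,0,0,0,0],[0.3,0.012,0,0,0,0,0]])

```text
clock: 19.58
tool_pos: [0.6154, 0.0595, 0.02]
tool_rot: [[-0.189, 0.982, 0.001], [0.982, 0.189, -0.001], [-0.001, 0.0, -1.0]]
contact_force: [0.9, -3.4, 4.4]
width: 0.0362
gripper_force: 61.0
```

Call:
step_arm(motion=[[0.3,0.004,0,0,0,0,0],[0.3,0.008,0,0,0,0,0],[0.3,0.012,0,0,0,0,0],[0.3,0.012,0,0,0,0,0]])

```text
clock: 19.92
tool_pos: [0.6142, 0.0655, 0.02]
tool_rot: [[-0.189, 0.982, 0.0], [0.982, 0.189, -0.0], [-0.001, 0.0, -1.0]]
contact_force: [0.8, -3.8, 4.8]
width: 0.0363
gripper_force: 61.2
```

Call:
step_arm(motion=[[0.3,0.004,0,0,0,0,0],[0.3,0.008,0,0,0,0,0],[0.3,0.012,0,0,0,0,0],[0.3,0.012,0,0,0,0,0]])

```text
clock: 20.25
tool_pos: [0.613, 0.0713, 0.02]
tool_rot: [[-0.189, 0.982, 0.0], [0.982, 0.189, -0.0], [-0.001, 0.0, -1.0]]
contact_force: [0.6, -3.1, 5.7]
width: 0.0365
gripper_force: 61.3
```

Call:
step_arm(motion=[[0.3,0.003,0,0,0,0,0],[0.3,0.006,0,0,0,0,0],[0.3,0.006,0,0,0,0,0]])

```text
clock: 20.5
tool_pos: [0.6125, 0.0741, 0.02]
tool_rot: [[-0.189, 0.982, 0.001], [0.982, 0.189, -0.001], [-0.001, 0.0, -1.0]]
contact_force: [1.1, -4.7, 5.9]
width: 0.0361
gripper_force: 61.3
```

Call:
step_arm(motion=[[0.3,0.002,0,0,0,0,0],[0.3,0.003,0,0,0,0,0],[0.3,0.003,0,0,0,0,0]])

```text
clock: 20.75
tool_pos: [0.6122, 0.0754, 0.02]
tool_rot: [[-0.189, 0.982, 0.0], [0.982, 0.189, -0.001], [-0.001, 0.0, -1.0]]
contact_force: [0.2, -4.9, 4.8]
width: 0.036
gripper_force: 61.3
```

Call:
step_arm(motion=[[0.3,0.002,0,0,0,0,0],[0.3,0.003,0,0,0,0,0]])

```text
clock: 20.92
tool_pos: [0.612, 0.0768, 0.02]
tool_rot: [[-0.189, 0.982, 0.001], [0.982, 0.189, -0.001], [-0.001, 0.0, -1.0]]
contact_force: [0.4, -6.0, 5.3]
width: 0.0366
gripper_force: 61.3
```

Call:
step_arm(motion=[[0.3,0.002,0,0,0,0,0],[0.3,0.002,0,0,0,0,0]])

```text
clock: 21.08
tool_pos: [0.6118, 0.0779, 0.02]
tool_rot: [[-0.189, 0.982, 0.001], [0.982, 0.189, -0.001], [-0.001, 0.0, -1.0]]
contact_force: [1.0, -5.2, 5.0]
width: 0.0364
gripper_force: 61.3
```

Call:
step_arm(motion=[[0.3,0.002,0,0,0,0,0],[0.3,0.003,0,0,0,0,0]])

```text
clock: 21.25
tool_pos: [0.6115, 0.0792, 0.02]
tool_rot: [[-0.189, 0.982, 0.001], [0.982, 0.189, -0.001], [-0.001, 0.0, -1.0]]
contact_force: [1.7, -5.6, 4.3]
width: 0.0366
gripper_force: 61.3
```

Call:
step_arm(motion=[[0.3,0.002,0,0,0,0,0],[0.3,0.002,0,0,0,0,0]])

```text
clock: 21.42
tool_pos: [0.6113, 0.0804, 0.02]
tool_rot: [[-0.189, 0.982, 0.001], [0.982, 0.189, -0.001], [-0.001, 0.0, -1.0]]
contact_force: [0.9, -4.6, 5.0]
width: 0.0361
gripper_force: 61.3
```

Call:
step_arm(motion=[[0.3,0.002,0,0,0,0,0],[0.3,0.003,0,0,0,0,0]])

```text
clock: 21.58
tool_pos: [0.611, 0.0817, 0.02]
tool_rot: [[-0.189, 0.982, 0.001], [0.982, 0.189, -0.001], [-0.001, 0.0, -1.0]]
contact_force: [0.4, -5.1, 4.9]
width: 0.0365
gripper_force: 61.3
```

Call:
step_arm(motion=[[0.3,0.002,0,0,0,0,0],[0.3,0.002,0,0,0,0,0]])

```text
clock: 21.75
tool_pos: [0.6108, 0.0828, 0.02]
tool_rot: [[-0.189, 0.982, 0.001], [0.982, 0.189, -0.001], [-0.001, 0.0, -1.0]]
contact_force: [1.3, -5.1, 5.6]
width: 0.036
gripper_force: 61.3
```

Call:
step_arm(motion=[[0.3,0.002,0,0,0,0,0],[0.3,0.003,0,0,0,0,0]])

```text
clock: 21.92
tool_pos: [0.6106, 0.0842, 0.02]
tool_rot: [[-0.189, 0.982, 0.001], [0.982, 0.189, -0.001], [-0.001, 0.0, -1.0]]
contact_force: [1.3, -5.9, 4.8]
width: 0.0362
gripper_force: 61.3
```

Call:
step_arm(motion=[[0.3,0.002,0,0,0,0,0],[0.3,0.002,0,0,0,0,0]])

```text
clock: 22.08
tool_pos: [0.6103, 0.0853, 0.02]
tool_rot: [[-0.189, 0.982, 0.001], [0.982, 0.189, -0.001], [-0.001, 0.0, -1.0]]
contact_force: [0.1, -5.4, 5.2]
width: 0.0366
gripper_force: 61.3
```

Call:
step_arm(motion=[[0.3,0.002,0,0,0,0,0],[0.3,0.002,0,0,0,0,0]])

```text
clock: 22.25
tool_pos: [0.6102, 0.0862, 0.02]
tool_rot: [[-0.189, 0.982, 0.001], [0.982, 0.189, -0.001], [-0.001, 0.0, -1.0]]
contact_force: [0.6, -6.4, 6.2]
width: 0.0366
gripper_force: 61.3
```

Call:
step_arm(motion=[[0.3,0.002,0,0,0,0,0],[0.3,0.002,0,0,0,0,0]])

```text
clock: 22.42
tool_pos: [0.61, 0.0872, 0.02]
tool_rot: [[-0.189, 0.982, 0.0], [0.982, 0.189, -0.001], [-0.001, 0.0, -1.0]]
contact_force: [1.0, -5.3, 5.2]
width: 0.0363
gripper_force: 61.3
```

Call:
step_arm(motion=[[0.3,0.002,0,0,0,0,0],[0.3,0.002,0,0,0,0,0]])

```text
clock: 22.58
tool_pos: [0.6098, 0.0879, 0.02]
tool_rot: [[-0.189, 0.982, 0.001], [0.982, 0.189, -0.001], [-0.001, 0.0, -1.0]]
contact_force: [0.7, -6.9, 5.6]
width: 0.0366
gripper_force: 61.2
```

Call:
step_arm(motion=[[0.3,0.0015,0,0,0,0,0],[0.3,0.0015,0,0,0,0,0]])

```text
clock: 22.75
tool_pos: [0.6098, 0.088, 0.02]
tool_rot: [[-0.188, 0.982, 0.001], [0.982, 0.188, -0.002], [-0.002, 0.001, -1.0]]
contact_force: [3.2, -9.0, 5.6]
width: 0.0362
gripper_force: 61.1
```

Contact on the stop at the same place. Firm it up a little.

Call:
step_arm(motion=[[0.3,0.001,0,0,0,0,0],[0.3,0.002,0,0,0,0,0],[0.3,0.002,0,0,0,0,0]])

```text
clock: 23.0
tool_pos: [0.6098, 0.0881, 0.02]
tool_rot: [[-0.188, 0.982, 0.001], [0.982, 0.188, -0.003], [-0.003, 0.001, -1.0]]
contact_force: [1.6, -13.6, 3.6]
width: 0.0365
gripper_force: 61.0
```

Call:
step_arm(motion=[[0.3,0.0006,0,0,0,0,0],[0.3,0.0006,0,0,0,0,0]])

```text
clock: 23.17
tool_pos: [0.6098, 0.0882, 0.02]
tool_rot: [[-0.188, 0.982, 0.001], [0.982, 0.188, -0.003], [-0.003, 0.001, -1.0]]
contact_force: [3.7, -15.3, 3.0]
width: 0.0363
gripper_force: 60.9
```

Call:
step_arm(motion=[[0.3,0.0006,0,0,0,0,0],[0.3,0.0006,0,0,0,0,0]])

```text
clock: 23.33
tool_pos: [0.6098, 0.0882, 0.02]
tool_rot: [[-0.187, 0.982, 0.001], [0.982, 0.187, -0.004], [-0.004, 0.001, -1.0]]
contact_force: [2.7, -16.0, 3.2]
width: 0.036
gripper_force: 60.9
```

Call:
step_arm(motion=[[0.3,-0.002,0,0,0,0,0],[0.3,-0.004,0,0,0,0,0],[0.3,-0.0044,0,0,0,0,0],[0.3,-0.0044,0,0,0,0,0]])

```text
clock: 23.67
tool_pos: [0.6099, 0.088, 0.02]
tool_rot: [[-0.189, 0.982, 0.001], [0.982, 0.189, -0.001], [-0.001, 0.001, -1.0]]
contact_force: [1.5, -5.8, 5.0]
width: 0.0366
gripper_force: 61.2
```

Call:
step_arm(motion=[[0.3,-0.0014,0,-0.0005,0,0,0],[0.5,-0.0014,0,-0.0005,0,0,0],[0.6,-0.0014,0,-0.0005,0,0,0],[0.6,-0.0014,0,-0.0005,0,0,0],[0.6,-0.0014,0,-0.0005,0,0,0],[0.6,-0.0014,0,-0.01,0,0,0],[0.6,-0.0014,0,-0.04,0,0,0],[0.6,-0.0014,0,-0.1,0,0,0],[0.6,-0.0014,0,-0.2,0,0,0],[0.6,-0.1,0,-0.26,0,0,0],[0.6,-0.3,0,-0.26,0,0,0],[0.6,-0.5,-0.1,-0.26,0,0,0],[0.6,-0.6,-0.3,-0.26,0,0,0],[0.6,-0.6,-0.3,-0.26,0,0,0],[0.6,-0.6,-0.3,-0.26,0,0,0],[0.6,-0.6,-0.3,-0.26,0,0,0],[0.6,-0.6,-0.3,-0.26,0,0,0],[0.6,-0.6,-0.3,-0.26,0,0,0]])

```text
clock: 25.17
tool_pos: [0.5164, -0.2386, 0.1506]
tool_rot: [[-0.185, 0.983, -0.001], [0.983, 0.185, -0.002], [-0.002, -0.001, -1.0]]
contact_force: [-0.5, -0.3, 1.2]
width: 0.0513
gripper_force: 0.0
```

```bash
python3 - <<'E'
from h import *
o=[]
c=read_camera("side");o.append(cv2.resize(c["img"][100:175,220:295],(400,400),interpolation=cv2.INTER_CUBIC)); cv2.imwrite("pics/raw_side5.png",c["img"])
c=read_camera("top");o.append(cv2.resize(c["img"][150:210,160:220],(400,400),interpolation=cv2.INTER_CUBIC)); cv2.imwrite("pics/raw_top5.png",c["img"])
cv2.imwrite("pics/g5.png",np.hstack(o))
E
python3 see.py
```

```text
top
0.61 (611, 97) (43, 49) 3.5
side
0.93 (430, -185) (44, 111) 5.6
```

View pics/g5.png

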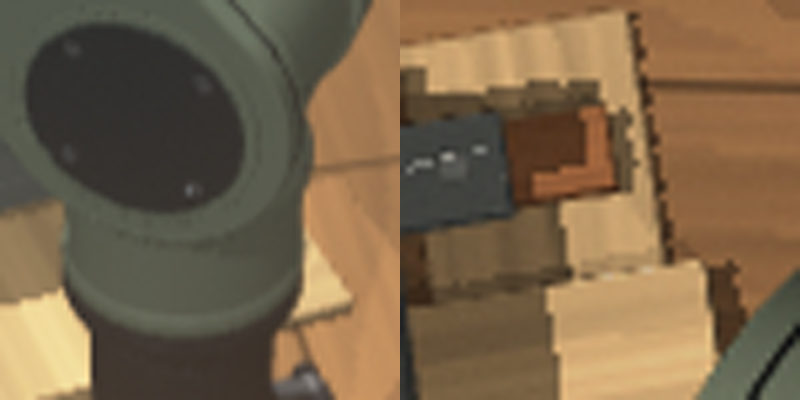

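Call:
step_arm(motion=[[0.6,-0.2,-0.3,-0.2,0,0,0],[0.6,-0.2,-0.3,-0.2,0,0,0],[0.6,-0.2,-0.3,-0.2,0,0,0],[0.6,-0.2,-0.3,-0.2,0,0,0],[0.6,-0.2,-0.3,-0.2,0,0,0],[0.6,-0.2,-0.3,-0.2,0,0,0]])

```text
clock: 25.97
tool_pos: [0.387, -0.3654, 0.2533]
tool_rot: [[-0.183, 0.983, 0.001], [0.983, 0.183, -0.005], [-0.006, 0.0, -1.0]]
contact_force: [-0.4, -1.0, 0.3]
width: 0.0512
gripper_force: 0.0
```

```bash
python3 - <<'E'
from h import *
c=read_camera("side"); t=read_camera("top")
cv2.imwrite("pics/g6.png",np.hstack([cv2.resize(c["img"][90:190,180:300],(480,400),interpolation=cv2.INTER_CUBIC),cv2.resize(c["img"][:,100:400],(320,400))]))
for n,i,(y0,y1,x0,x1) in (("top",t["img"],(155,235,95,150)),("side",c["img"],(65,110,178,255)),("side-board",c["img"],(140,190,190,250)),("top-board",t["img"],(190,240,180,215))):
    a=cv2.cvtColor(cv2.imread(f"pics/raw_{n.split('-')[0]}0.png"),6).astype(np.float32)[y0:y1,x0:x1]; b=cv2.cvtColor(i,6).astype(np.float32)[y0:y1,x0:x1]
    print(n,cv2.phaseCorrelate(a,b,cv2.createHanningWindow(a.shape[::-1],cv2.CV_32F)))
# predicted shift of a point at 150 mm height for 0.034 about diagonal
from fit import b2w; p=np.load("board.npy")
g=np.r_[p[:2],.15]; 
d=b2w(p,[[0,0,0],[-1000,-1000,0]]); ld=(d[1]-d[0])/np.linalg.norm(d[1]-d[0]); h=.034*.126
for n,cc in (("top",t),("side",c)): print(n,"expected if levelled ~",(proj(cc,g-ld*h)-proj(cc,g)).round(2))
E
```

```text
top ((-0.012515699606584718, 1.3446944066816755), 0.6650749466816585)
side ((35.924992188904326, 12.174960688747792), -0.08482529269324408)
side-board ((5.586095322382086, -1.8096903284203343), 0.37427207819620767)
top-board ((-0.5606353140568494, 0.5329491687306351), 1.0238446407847934)
top expected if levelled ~ [[-0.93  1.2 ]]
side expected if levelled ~ [[-1.27 -0.34]]
```

View pics/g6.png

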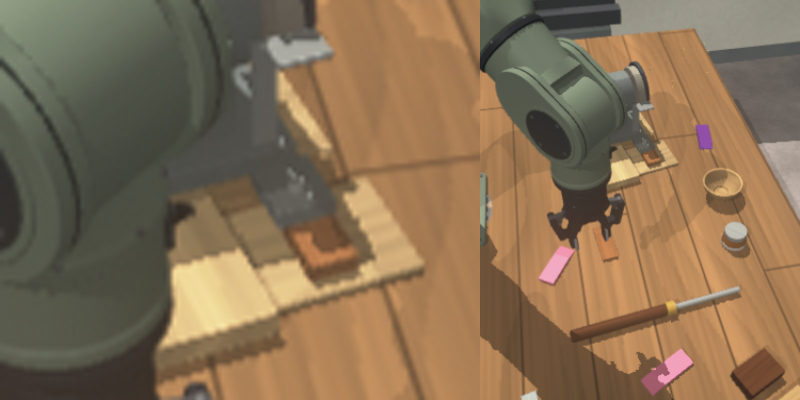

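The last picture shows the two-shim stack sitting square under the foot. The spare lies flat, and the bystanders are untouched. The grinder's shift in the top view matches it having levelled.

```bash
python3 -c "
from bench import workorder; print(workorder.close_job())"
```

```text
the job is handed in; nothing more can be done
None
```

The job is handed in: two shims are stacked square under the foot against the stop strip, and in the top camera view the grinder shifted about as far as levelling would move it. I did not rock it to check. The third shim lies flat on the bench and the bowl, jar and gouge look undisturbed. One slip: while picking up the first shim, the fingertips pressed the bench with about 46–49 N for a moment.

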